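# Set the ride-height gauge under a tracked rover and gate it in

## Robot

A 6-joint arm with a two-finger parallel gripper is mounted at the origin on the work surface. World frame = base frame: x ahead of the robot, y to its left, z up, the work surface at z = 0. Lengths are in m, angles in degrees, forces in N, time in s.
With the tool pointing down it reaches from about 0.35 to 0.875 m from the base axis. Payload 4.2 kg.
Tool frame: the origin (TCP) lies midway between the tips of the shut fingers; the grasp point (between the pads) lies 19 mm behind it; y points along the fingers, z is the direction in which the jaws open and shut, and the axes are right-handed (so a half turn about y gives the same grasp; the last joint's range is limited). The gripper opens to 87 mm and grips with 3 to 60 N. Pads are 19 mm wide; open, the fingers measure 117 mm over their backs; the gripper's body (75 mm by 190 mm) begins 51 mm behind the grasp point.
Start: joints at [78.014, 22.042, 0.453, 0, -68.411, -14.817], TCP at [0.282, 0.558, 0.223] pointing down, gripper open.
Joint ranges: [-179.83, 179.83], [-69.29, 118.12], [-61.27, 80.66], [-181.25, 117.63], [-171.15, -9.14], [-177.46, 177.46]. Speed limits (degrees/s): [159.86, 159.86, 180, 180, 180, 180].

## Interface

Orientations are given as [roll, pitch, yaw] about the fixed x, y, z axes, in that order (R = Rz(yaw) Ry(pitch) Rx(roll)).
In Python, from workcell import env gives the robot as it stands. The module is installed in compiled form; this text tells all that it offers. Calls block until the motion is done:
- env.goto(position, orientation): joint-space move of the TCP to a pose.
- env.move_straight(position, rotation=None, rate=0.15, force_limit=None): straight line of the TCP; rotation=None keeps the orientation; rate is the mean speed in m/s. With force_limit (N) it stops when the force on the tool has changed by that much, and returns True; else False.
- env.set_joints(angles): joint-space move.
- env.gripper_to(opening, grasp_force=None): opening from 0.0 (shut) to 1.0 (fully open); grasp_force is the grip in N (None keeps the last); returns when the fingers have stopped.
- env.dwell(seconds).
- env.inverse_kinematics(position, orientation): joint angles nearest the present ones, or None.
- env.read_state(): the state.
- env.grab_frame(name): name is "scene" or "top" or "wrist"; returns a dict with "image" (384x512x3 uint8, blue, green, red), "fx", "fy", "cx", "cy" (pixels), "position" and "orientation" of the camera in the world. Camera axes: x right, y up, looking along -z (the intrinsics and any distortion apply to the point x, -y, -z); pixel columns grow to the right and rows downward; lengths in m; the calibration is good to about 2 mm. A picture is of the moment at which its call begins. There is no depth.
A pose or a line that the arm cannot do raises env.Unreachable and nothing moves.
- env.close_job(): hands the job in, once; it reports no verdict.
Trained networks look in a picture, given as the dict that the camera call returned (one of the last four; its "shot" number tells which), for a name from the list of things; names that differ only in an ending like _2 or _b are one class to them, and where a whole thing is asked for, a point or a joint stands for the part that bears it (a point fixed in the world has none). Each returns a list of dicts, best first, with "score" (0 to 1); they miss things now and then, are a little off and sometimes report something else, mostly with a low value. They report only what shows in the picture. A call takes as long as a camera call. They do not tell look-alikes from the thing itself.
- env.search_frame(picture, thing): "xyz" ([x, y, z] in m, in world coordinates, good to about 4 mm: the middle of the surface that is visible of it).
- env.trace(picture, thing): "mask" (384x512 bool, what is visible of it).
The state is a dict: "clock": time; "joint_positions": joint angles; "qvel": joint speeds; "joint_torque": joint torques, N m; "position": TCP position; "tool_rot": TCP orientation; "force": force on the tool from outside, world axes, zero at the start; "wrist_torque": the same for the moment, N m; "opening": opening from 0.0 (shut) to 1.0 (fully open).
Only numpy, scipy, OpenCV 4.12 (cv2) and the standard library are available. Lean on these libraries where they do the work, as an engineer would, in place of code of your own. Each camera call takes 0.05 s, during which the arm holds its last target.

## Task

Check the rover's ride height: slide the long gauge blade, flat on the desk and round nose first, into the slot under the rover's bumper, pushing it in until its square tail is flush with the bumper's face. Then take the gate plate from its stand and stand it upright in the two channels in front of the bumper, right down on the desk, so that it shuts the blade in. Leave the short blade and everything else on the desk where it is.

Things in the scene. Friction and masses are not known exactly. Their poses are not given: they have to be found in the camera images.
- blade_center (a point): Centre of the long steel gauge blade: 150 mm long, 36 mm wide, 10 mm thick, 0.25 kg, loose, lying flat on the desk (this point 5 mm up). Its x axis runs along the blade towards the nose, which is rounded (half circle of 18 mm radius); the other end, the tail, is square and has a small dark dot on its top face, 20 mm from the end. z up.
- blade_tail (a point): Middle of the blade's square tail end, on its end face, half-way up its thickness (75 mm behind the blade's centre). Same axes.
- mouth (a point): Middle of the slot's mouth, in the plane of the bumper's flat front face, 5 mm above the desk. x points level into the slot (the way the blade travels), y along the bumper, z up. The slot lies on the desk: 40 mm wide, 14 mm high, 170 mm deep, with no stop inside; a vertical fingertip behind the tail meets the bumper's face when the blade is flush.
- rover: Tracked rover, fixed, 255 mm long, 210 mm wide. Origin on the desk under the mouth, x into the slot. Bumper face at x = 0: y +-58 mm, from 14 to 42 mm above the desk. Behind it the belly (with a small board) is 48 mm high up to x = 130 mm, where electronics bay and screen begin (170 mm high). Tracks at y = +-63 to +-106 mm, 63 mm high, from x = 15 mm on.
- gate_slot (a point): Foot of the gate's place on the desk, midway between two upright channels, 10.5 mm before the bumper's face; axes as at the mouth. The channels take the gate's side edges: each 14 mm wide (x +-7 mm here), end walls at y = +-53 mm, lips in to y = +-41 mm (open between). All 38 mm high (back lips 34), front lips and end walls 6 mm thick; the upper 10 mm flare outwards.
- gate_center (a point): Centre of the gate plate, an aluminium plate 10 mm thick (its x axis), 100 mm wide (y axis), 90 mm high (z), 0.2 kg, loose, alike on both faces. At the start it stands upright in the slotted stand, its foot 8 mm above the desk, and can lean by about 0.05 rad.
- gate_foot (a point): Middle of the gate plate's bottom edge face, 45 mm below its centre. Same axes.
- stand: Grey slotted stand, fixed, 75 mm (x) by 130 mm (y), 42 mm high; origin at the centre of its underside. One slot along its y axis, 12.5 mm wide and 106 mm long, its floor 8 mm above the desk; the gate's upper 56 mm show above it. The slot's walls are 8 mm thick, and beside them is only the stand's flat 8 mm base.
- short_blade: Bystander: a shorter steel blade, 100 by 36 by 10 mm, both ends square; origin at the centre of its underside, x along it. It and the long blade may lie in either order.
- battery: Bystander: black battery pack 70 (x) by 42 by 24 mm beside the lane to the slot; origin under its centre.
- wheel: Bystander: black rubber wheel lying flat, 60 mm diameter, 26 mm high, on the other side of the lane; origin under its centre.
- mouse: Bystander: computer mouse 110 (x) by 60 by 34 mm; origin under its centre.
- camera: Bystander: camera on a small tripod, 120 mm high, feet within 52 mm of its axis, lens reaching 55 mm towards its -x; origin under its centre.
- mug: Bystander: white mug 80 mm diameter, 90 mm high, handle at +y; origin under its centre.
- wallet: Bystander: grey wallet 110 by 85 by 20 mm; origin under its centre.
- blade: The long blade itself; origin at the centre of its underside, axes as at its centre.
- gate: The gate plate itself; origin in the middle of its foot, axes as at its centre.
Mind the look-alikes: they are no part of the job. What is shaped like the blade but blue is not meant.

How it is judged (in metres and radians):
On the way, in this order (a step that is already met when the one before it is completed fails the run):
1. the long blade lies flat in the slot, its tail flush with the bumper's face, before the gate is in (x of blade_tail in the frame of mouth between -0.005 and 0.005 m and y of blade_tail in the frame of mouth between -0.006 and 0.006 m and z of blade_tail in the frame of mouth below 0.005 m and angle between the x axis of blade_tail and the x axis of mouth, either way round below 0.07 rad and not (horizontal distance between gate_foot and gate_slot below 0.006 m and height (world z) of gate_foot below 0.004 m and angle between gate_foot's own z axis and vertical below 0.15 rad and angle between the x axis of gate_foot and the x axis of gate_slot, either way round below 0.1 rad)), for 0.2 s.
2. the gate plate stands upright in both channels, down on the desk (horizontal distance between gate_foot and gate_slot below 0.006 m and height (world z) of gate_foot below 0.004 m and angle between gate_foot's own z axis and vertical below 0.15 rad and angle between the x axis of gate_foot and the x axis of gate_slot, either way round below 0.1 rad), for 0.2 s.
At the end, for the whole second after the job is handed in: Blade flat in the slot, nose in: tail within 5 mm of flush, 6 mm of the slot's middle line, 0.07 rad straight. Gate foot within 6 mm of its place and 4 mm of the desk, upright within 0.15 rad, parallel to the bumper within 0.1 rad. Both at rest (all of step 2 and x of blade_tail in the frame of mouth between -0.005 and 0.005 m and y of blade_tail in the frame of mouth between -0.006 and 0.006 m and z of blade_tail in the frame of mouth below 0.005 m and angle between the x axis of blade_tail and the x axis of mouth, either way round below 0.07 rad and linear speed of each of blade, gate below 0.02 m/s); the robot touches nothing.
It fails at once if the short blade is moved more than 30 mm (distance of short_blade from where it was at the start of the episode above 0.03 m).
It fails at once if another thing on the desk is moved more than 30 mm (distance of any of battery, wheel, mouse, camera, mug, wallet from where it was at the start of the episode above 0.03 m).
It also fails if it takes over 72 s, if anything falls off the work surface, if the arm or the gripper's body presses on something with over 40 N, if the wrist force passes 120 N, or if a joint passes its speed limit or range.

## Working session

There is one attempt and no reset: what is moved stays moved. The work goes in short steps, each a Python script; the robot and the scene stay as the last script left them, time stands still between calls to the robot, and variables do not carry over. Pictures are saved under pics/ and viewed, and the job is handed in when it is done.

```bash
mkdir -p pics; ls; python3 - <<'E'
from workcell import env
import cv2
s=env.read_state(); print(s['clock'],s['position'],s['tool_rot'],s['opening'],s['force'])
for n in ("scene","top","wrist"):
    f=env.grab_frame(n); cv2.imwrite(f"pics/{n}0.png",f["image"]); print(n,{k:v for k,v in f.items() if k!="image"})
E
```

```text
pics
0.0 [0.28152508 0.55729751 0.2214612 ] [-8.98742437e+01  4.80816875e-03  1.53187342e+02] 0.9991802667257967 [-0.84814824 -0.50062246  0.30006638]
scene {'fx': 481.07344973926735, 'fy': 481.07344973926735, 'cx': 260.29801515816035, 'cy': 190.3615403082969, 'position': array([ 1.22106317, -0.61339829,  1.29964628]), 'orientation': array([37.14365081,  0.8649753 , 51.39827154]), 'shot': 1}
top {'fx': 495.0238089977674, 'fy': 495.0238089977674, 'cx': 253.54747575863635, 'cy': 188.8824450489687, 'position': array([ 0.22418651, -0.08067488,  1.56681376]), 'orientation': array([ 11.16478008,  -0.13682331, -89.74809861]), 'shot': 2}
wrist {'fx': 264.85500498412046, 'fy': 264.85500498412046, 'cx': 257.7736556751263, 'cy': 190.61740231658555, 'position': array([0.35519118, 0.52004513, 0.38497515]), 'orientation': array([-1.71715000e+01, -1.11778666e-01, -1.16819700e+02]), 'shot': 3}
```

View pics/scene0.png

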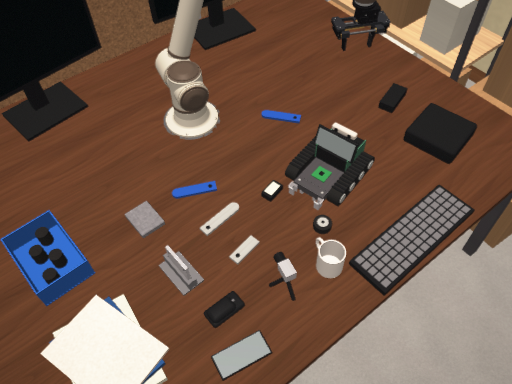

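View pics/top0.png

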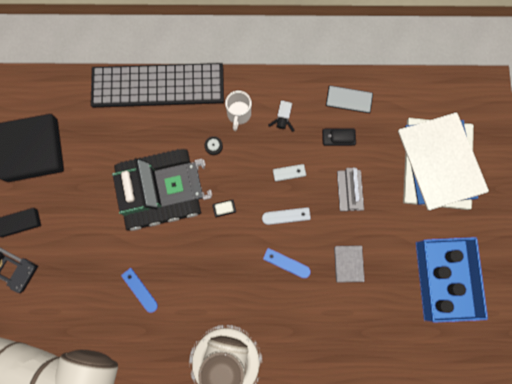

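View pics/wrist0.png

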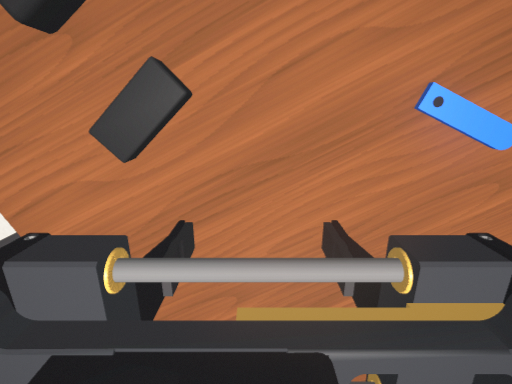

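Top view: rover at about (160,190), bumper facing right with channels at (200,163) and (207,195). The long white blade is at (287,216), nose to the left. The short blade is at (290,172), and the stand with the gate is at (352,190). I'll measure these coarsely first.

```bash
cat > h.py <<'E'
from workcell import env
import numpy as np, cv2
from scipy.spatial.transform import Rotation as R
def Rm(o): return R.from_euler('xyz',o,degrees=True).as_matrix()
def px2w(f,uv,z):
    uv=np.atleast_2d(np.asarray(uv,float))
    d=np.c_[(uv[:,0]-f['cx'])/f['fx'],-(uv[:,1]-f['cy'])/f['fy'],-np.ones(len(uv))]@Rm(f['orientation']).T
    p=np.array(f['position']); t=(z-p[2])/d[:,2]
    return p+d*t[:,None]
def w2px(f,P):
    P=np.atleast_2d(np.asarray(P,float)); c=(P-np.array(f['position']))@Rm(f['orientation'])
    return np.c_[f['cx']+f['fx']*c[:,0]/-c[:,2], f['cy']-f['fy']*c[:,1]/-c[:,2]]
def dump(f,name,crop=None,scale=1):
    im=f['image']
    if crop: x0,y0,x1,y1=crop; im=im[y0:y1,x0:x1]
    cv2.imwrite(f"pics/{name}.png",cv2.resize(im,None,fx=scale,fy=scale,interpolation=cv2.INTER_CUBIC))
E
python3 - <<'E'
from h import *
ft=env.grab_frame("top"); fs=env.grab_frame("scene")
dump(ft,"topz",(100,80,380,260),2.8)
np.set_printoptions(precision=4,suppress=True)
for n in ["blade","short_blade","gate","stand","rover","battery","wheel","mouse","camera","mug","wallet","mouth","gate_slot","blade_tail"]:
    for f,l in ((ft,'top'),(fs,'sc')):
        try: r=env.search_frame(f,n)
        except Exception as e: print(n,e); continue
        print(n,l,[(np.round(a['xyz'],4).tolist(),round(a['score'],2)) for a in r[:4]])
E
```

```text
blade top [([0.2115, 0.2694, 0.0099], 0.94), ([0.294, -0.187, 0.0144], 0.93)]
blade sc [([0.4461, -0.1918, 0.0108], 0.88), ([0.2981, -0.1886, 0.0091], 0.71), ([0.2193, 0.265, 0.01], 0.58)]
short_blade top [([0.5906, -0.2015, 0.0099], 0.85)]
short_blade sc [([0.5945, -0.2005, 0.0087], 0.83), ([0.722, -0.3652, 0.024], 0.75), ([0.4437, -0.1943, 0.0119], 0.17)]
gate top [([0.4449, -0.1885, 0.0095], 0.75), ([0.5298, -0.3862, 0.0938], 0.51)]
gate sc [([0.541, -0.3944, 0.0861], 0.68)]
stand top [([0.5278, -0.3781, 0.0051], 0.8)]
stand sc [([0.5446, -0.4065, 0.0028], 0.81)]
rover top [([0.5207, 0.2127, 0.0553], 0.81)]
rover sc [([0.5472, 0.2079, 0.0606], 0.81)]
battery top [([0.4658, 0.0069, 0.0228], 0.8)]
battery sc [([0.476, 0.0067, 0.0272], 0.67)]
wheel top [([0.6671, 0.0486, 0.0301], 0.84)]
wheel sc [([0.6794, 0.043, 0.0251], 0.76), ([0.3029, -0.3782, 0.0196], 0.23)]
mouse top [([0.7051, -0.3573, 0.027], 0.71), ([0.4422, -0.1891, 0.0114], 0.41)]
mouse sc [([0.7175, -0.369, 0.0262], 0.6)]
camera top [([0.7458, -0.1708, 0.1194], 0.66)]
camera sc [([0.7626, -0.1825, 0.1153], 0.7), ([0.3034, -0.3797, 0.0194], 0.63)]
mug top [([0.8007, -0.0283, 0.0414], 0.71)]
mug sc []
wallet top [([0.2958, -0.3762, 0.0178], 0.69)]
wallet sc [([0.3053, -0.3762, 0.0192], 0.75)]
mouth top [([0.5212, 0.2154, 0.0588], 0.66)]
mouth sc []
gate_slot top [([0.518, 0.2148, 0.0596], 0.89), ([0.7013, -0.3576, 0.0249], 0.67)]
gate_slot sc [([0.5476, 0.2102, 0.0595], 0.68)]
blade_tail top [([0.4448, -0.19, 0.0091], 0.74), ([0.2123, 0.2667, 0.0064], 0.72), ([0.2966, -0.1847, 0.0112], 0.66)]
blade_tail sc [([0.2991, -0.1888, 0.0082], 0.86), ([0.4533, -0.1897, 0.0108], 0.79), ([0.2159, 0.2694, 0.0095], 0.61)]
```

View pics/topz.png

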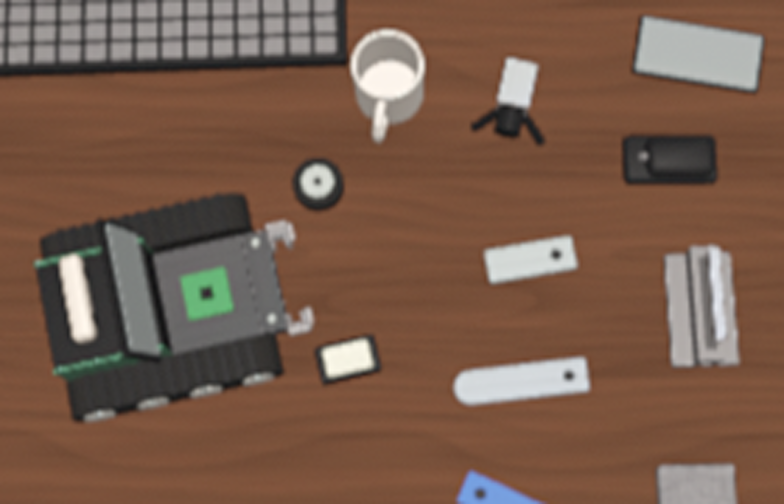

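```bash
python3 - <<'E'
from h import *
np.set_printoptions(precision=4,suppress=True)
ft=env.grab_frame("top"); fs=env.grab_frame("scene")
def z2(u,v): return (100+u/2.8, 80+v/2.8)
print("brackets z.038",px2w(ft,[z2(282,232),z2(300,320)],.038))
print("stand corners z.008",px2w(ft,[z2(667,255),z2(673,365),z2(738,362)],.008))
print("blade nose/tail",px2w(ft,[z2(454,387),z2(588,374)],.01))
m=px2w(ft,[z2(291,276)],.038)[0]
for yaw in (-79,101): print(env.inverse_kinematics([.53,-.05,.12],[-90,0,yaw]))
for yaw in (-79,101,11,191): print(yaw,env.inverse_kinematics([.53,.04,.02],[-90,0,yaw]),env.inverse_kinematics([.53,-.38,.06],[-90,0,yaw]))
E
```

```text
brackets z.038 [[0.6095 0.0854 0.038 ]
 [0.5079 0.0627 0.038 ]]
stand corners z.008 [[ 0.5919 -0.3566  0.008 ]
 [ 0.4635 -0.3597  0.008 ]
 [ 0.4673 -0.4338  0.008 ]]
blade nose/tail [[ 0.4369 -0.1107  0.01  ]
 [ 0.4524 -0.2626  0.01  ]]
None
[ 12.0789  18.8653 -20.7042   0.     -50.4305  -1.0789]
-79 [ 21.8129  26.8248 -26.4889   0.     -36.6863 169.1871] [ -21.4559   32.9059   -6.6134   -0.      -50.4807 -147.5441]
101 [ 21.8129  26.8248 -26.4889   0.     -36.6863 -10.8129] [-21.4559  32.9059  -6.6134   0.     -50.4807  32.4559]
11 [  21.8129   26.8248  -26.4889   -0.      -36.6863 -100.8129] [-21.4559  32.9059  -6.6134  -0.     -50.4807 -57.5441]
191 [ 21.8129  26.8248 -26.4889   0.     -36.6863  79.1871] [-21.4559  32.9059  -6.6134   0.     -50.4807 122.4559]
```

```bash
python3 - <<'E'
from h import *
np.set_printoptions(precision=4,suppress=True)
env.move_straight([0.2815,.5573,.30],rate=.3)
env.goto([.475,.064,.18],[-90,0,191]); env.dwell(.2)
f=env.grab_frame("wrist"); dump(f,"w_mouth",None,1.5); print(f['position'],f['orientation']); np.save("f_mouth.npy",f,allow_pickle=True)
env.goto([.365,-.20,.18],[-90,0,191]); env.dwell(.2)
f=env.grab_frame("wrist"); dump(f,"w_blade",None,1.5); print(f['position'],f['orientation']);np.save("f_blade.npy",f,allow_pickle=True)
env.goto([.448,-.41,.20],[-90,0,191]); env.dwell(.2)
f=env.grab_frame("wrist"); dump(f,"w_gate",None,1.5); print(f['position'],f['orientation']);np.save("f_gate.npy",f,allow_pickle=True)
print(env.read_state()['clock'])
E
```

```text
[0.5559 0.0793 0.3435] [-17.1667  -0.0028 -78.9573]
[ 0.4464 -0.1845  0.3434] [-17.1784  -0.0058 -78.9068]
[ 0.5287 -0.3938  0.3641] [-17.1445  -0.025  -78.903 ]
6.875
```

View pics/w_mouth.png

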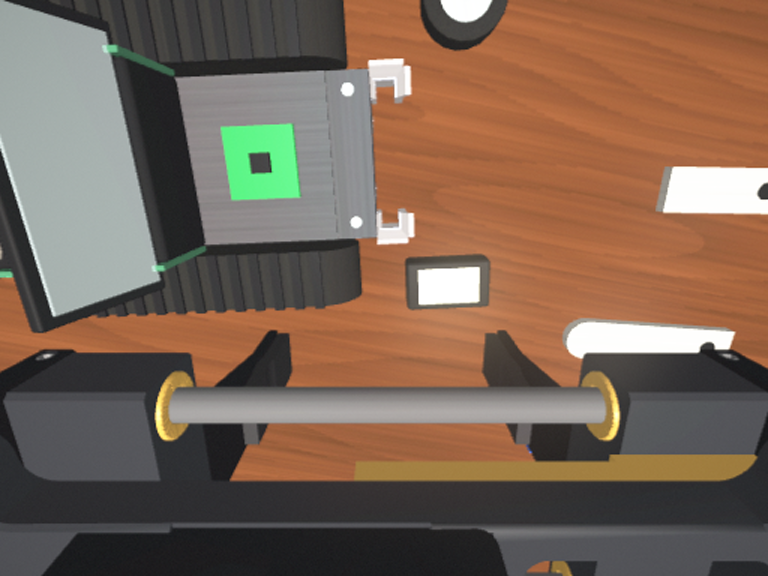

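View pics/w_blade.png

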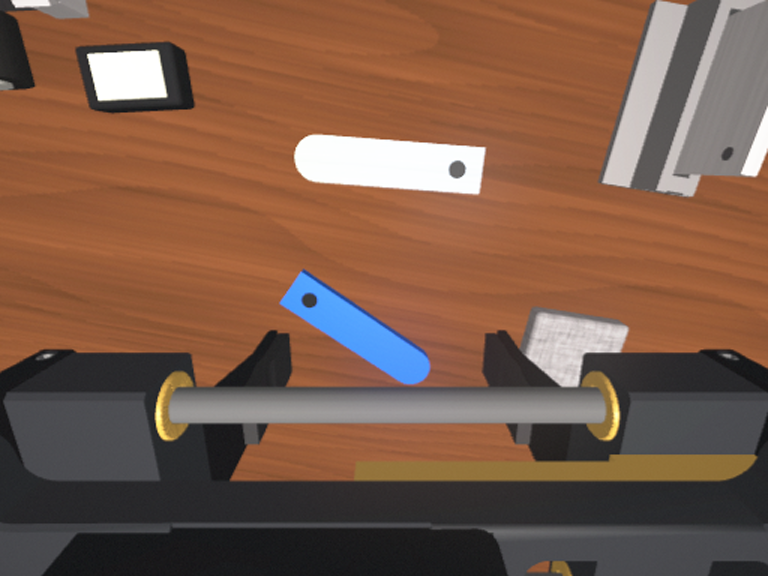

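View pics/w_gate.png

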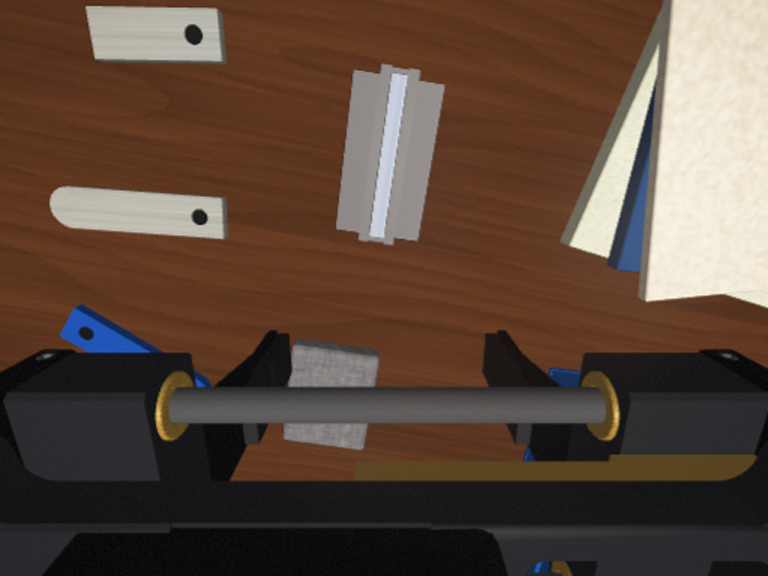

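The bumper face runs from about (373,70) to (378,235) in w_mouth, with the channels at (390,80) and (395,228). The blade in w_blade runs from (295,160) to (485,170), dot at the right end. The gate's top edge in w_gate runs from (400,72) to (376,238). Zooming in for corner pixels.

```bash
python3 - <<'E'
from h import *
for n,c,s in (("mouth",(205,30,305,170),4.2),("gate",(215,35,305,170),4.4),("blade",(185,75,335,145),5)):
    f=np.load(f"f_{n}.npy",allow_pickle=True).item()
    x0,y0,x1,y1=c
    im=cv2.resize(f['image'][y0:y1,x0:x1],None,fx=s,fy=s,interpolation=cv2.INTER_LANCZOS4)
    for u in range((x0+9)//10*10,x1,10):
        cv2.line(im,(int((u-x0+.5)*s),0),(int((u-x0+.5)*s),6),(0,255,255),1); cv2.putText(im,str(u),(int((u-x0)*s),18),0,.35,(0,255,255),1)
    for v in range((y0+9)//10*10,y1,10):
        cv2.line(im,(0,int((v-y0+.5)*s)),(6,int((v-y0+.5)*s)),(0,255,255),1); cv2.putText(im,str(v),(8,int((v-y0+.5)*s+4)),0,.35,(0,255,255),1)
    cv2.imwrite(f"pics/z_{n}.png",im); print(im.shape)
E
```

```text
(588, 420, 3)
(594, 396, 3)
(350, 750, 3)
```

View pics/z_mouth.png

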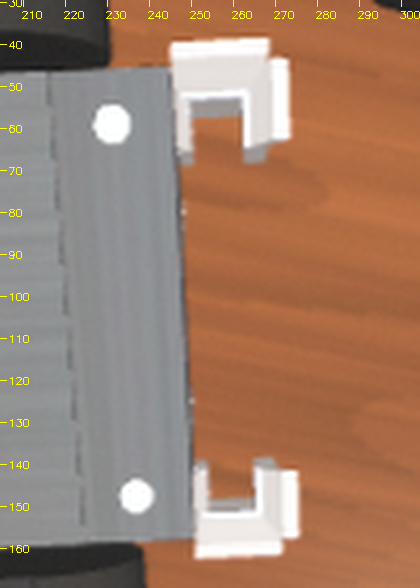

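View pics/z_gate.png

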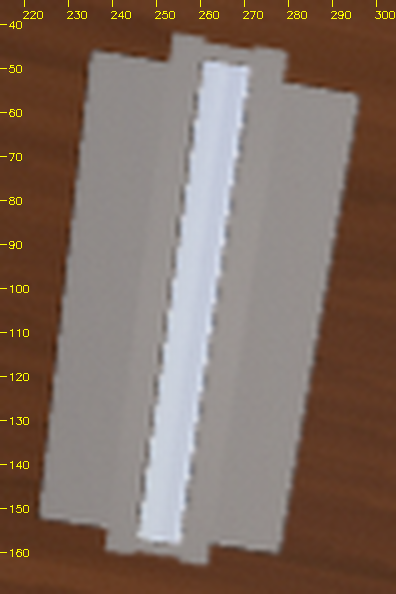

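View pics/z_blade.png

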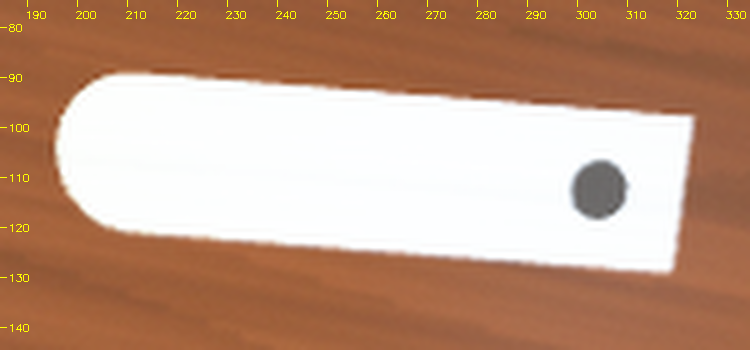

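```bash
python3 - <<'E'
from h import *
np.set_printoptions(precision=4,suppress=True)
def un(c,s,pts): return [((x+.5)/s-.5+c[0],(y+.5)/s-.5+c[1]) for x,y in pts]
fm,fg,fb=[np.load(f"f_{n}.npy",allow_pickle=True).item() for n in("mouth","gate","blade")]
a=px2w(fm,un((205,30),4.2,[(172,68),(194,540)]),.042); print("bumper",a,np.linalg.norm(a[0]-a[1]))
d=a[1]-a[0]; yb=d/np.linalg.norm(d); print("yaw x", np.degrees(np.arctan2(yb[1],yb[0]))+90+0, "mid",a.mean(0))
b=px2w(fm,un((205,30),4.2,[(188,93),(247,90),(207,514),(257,514)]),.038); print("inner channel",b)
b=px2w(fm,un((205,30),4.2,[(172,48),(268,42),(196,556),(281,554)]),.038); print("outer channel",b)
s=px2w(fg,un((215,35),4.4,[(92,51),(357,95),(280,552),(40,518)]),.008); print("stand",s,s.mean(0),np.linalg.norm(s[0]-s[1]),np.linalg.norm(s[1]-s[2]))
g=px2w(fg,un((215,35),4.4,[(205,62),(249,68),(181,542),(137,536)]),.098); print("gate top",g,g.mean(0),np.linalg.norm(g[1]-g[0]),np.linalg.norm(g[1]-g[2]))
v=(g[0]+g[1]-g[2]-g[3]); print("gate yaw",np.degrees(np.arctan2(v[1],v[0])))
w=px2w(fg,un((215,35),4.4,[(174,33),(287,50),(207,563),(107,549)]),.042); print("slot walls",w.mean(0))
t=px2w(fb,un((185,75),5,[(694,116),(672,272),(56,152),(600,189),(125,73),(120,232)]),.01); print("blade tailcorners,nose,dot",t)
tm=(t[0]+t[1])/2; print(np.linalg.norm(t[0]-t[1]),np.linalg.norm(tm-t[2]),np.linalg.norm(tm-t[3]))
for v in (t[3]-tm,t[4]-t[0],t[5]-t[1],t[2]-tm): print("yaw",np.degrees(np.arctan2(v[1],v[0])))
E
```

```text
bumper [[0.6137 0.1032 0.042 ]
 [0.5012 0.0768 0.042 ]] 0.11559473608796275
yaw x -76.75491865177952 mid [0.5574 0.09   0.042 ]
inner channel [[0.6098 0.0987 0.038 ]
 [0.6132 0.0845 0.038 ]
 [0.5082 0.0745 0.038 ]
 [0.5108 0.061  0.038 ]]
outer channel [[0.6188 0.1043 0.038 ]
 [0.6245 0.0815 0.038 ]
 [0.4961 0.0753 0.038 ]
 [0.5012 0.0523 0.038 ]]
stand [[ 0.5944 -0.3538  0.008 ]
 [ 0.5978 -0.4275  0.008 ]
 [ 0.469  -0.434   0.008 ]
 [ 0.4651 -0.3597  0.008 ]] [ 0.5316 -0.3937  0.008 ] 0.07381656792693957 0.12902202230404633
gate top [[ 0.5803 -0.387   0.098 ]
 [ 0.581  -0.396   0.098 ]
 [ 0.482  -0.401   0.098 ]
 [ 0.4814 -0.3908  0.098 ]] [ 0.5312 -0.3937  0.098 ] 0.009107932611914999 0.09914011639979187
gate yaw 2.5526028816068504
slot walls [ 0.5319 -0.3938  0.042 ]
blade tailcorners,nose,dot [[ 0.4736 -0.2587  0.01  ]
 [ 0.4376 -0.263   0.01  ]
 [ 0.4364 -0.1109  0.01  ]
 [ 0.4532 -0.2408  0.01  ]
 [ 0.4571 -0.1246  0.01  ]
 [ 0.4209 -0.1285  0.01  ]]
0.03631873374701361 0.1511842572035426 0.020152516320723
yaw 96.93404057396374
yaw 97.03243992108725
yaw 97.0648215106602
yaw 97.31482541055037
```

Checks agree with the given sizes:

| Feature | Measured | Given |
|---|---|---|
| Bumper length | 115.6 mm | 116 mm |
| Stand | 73.8 × 129 mm | 75 × 130 mm |
| Gate width | 99.1 mm | 100 mm |
| Blade length | 151 mm | 150 mm |
| Blade dot from tail | 20.2 mm | 20 mm |

The mouth is at (0.5574, 0.0900) with yaw 103.25°. Next I'll pick the blade near its middle.

```bash
cat >> h.py <<'E'
MOUTH=np.array([.5574,.0900,0]); YAW=103.25
XR=np.array([np.cos(np.radians(YAW)),np.sin(np.radians(YAW)),0]); YR=np.array([-XR[1],XR[0],0])
def st(m=""):
    s=env.read_state(); print(m,"t=%.2f"%s['clock'],"pos",np.round(s['position'],4),"rot",np.round(s['tool_rot'],2),"F",np.round(s['force'],1),"open %.3f"%s['opening']); return s
E
python3 - <<'E'
from h import *
p=np.array([.4476,-.1964,0])
env.goto(p+[0,0,.10],[-90,0,97.05]); st()
env.gripper_to(.7,40)
print(env.move_straight(p+[0,0,.003],rate=.1,force_limit=8)); st("down")
env.gripper_to(0,40); st("grip")
env.move_straight(p+[0,0,.05],rate=.1); st("up")
f=env.grab_frame("wrist"); dump(f,"w_grip",None,1.5)
f=env.grab_frame("scene"); dump(f,"s_grip",None,1.5)
E
```

```text
t=8.64 pos [ 0.4479 -0.1966  0.1002] rot [-9.003e+01  1.000e-02  9.707e+01] F [0.4 0.2 0.4] open 1.003
False
down t=10.52 pos [ 0.4481 -0.1965  0.0035] rot [-9.007e+01  2.000e-02  9.706e+01] F [-0.7 -0.1 -0.1] open 0.700
grip t=11.09 pos [ 0.4475 -0.1964  0.0032] rot [-89.99   0.    97.05] F [-0.4  0.7  2.1] open 0.405
up t=11.71 pos [ 0.447  -0.1962  0.0495] rot [-8.995e+01 -3.000e-02  9.702e+01] F [-0.3  0.1 -1.7] open 0.404
```

View pics/w_grip.png

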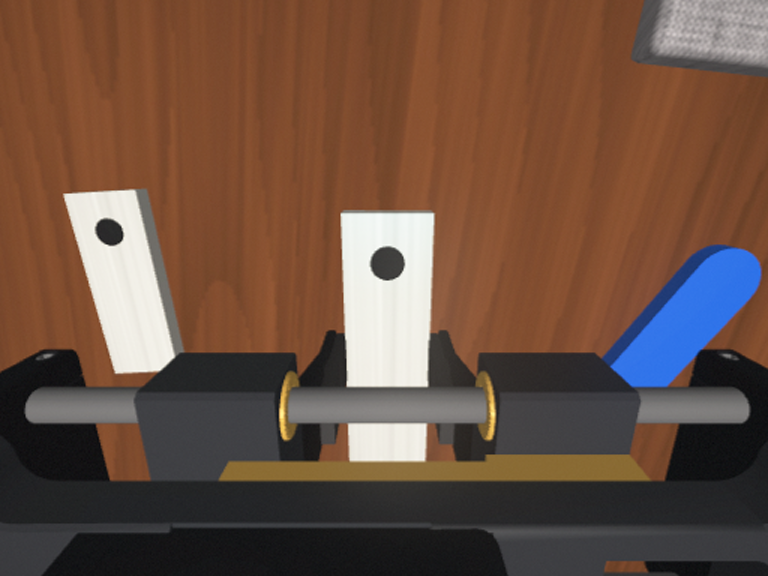

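View pics/s_grip.png

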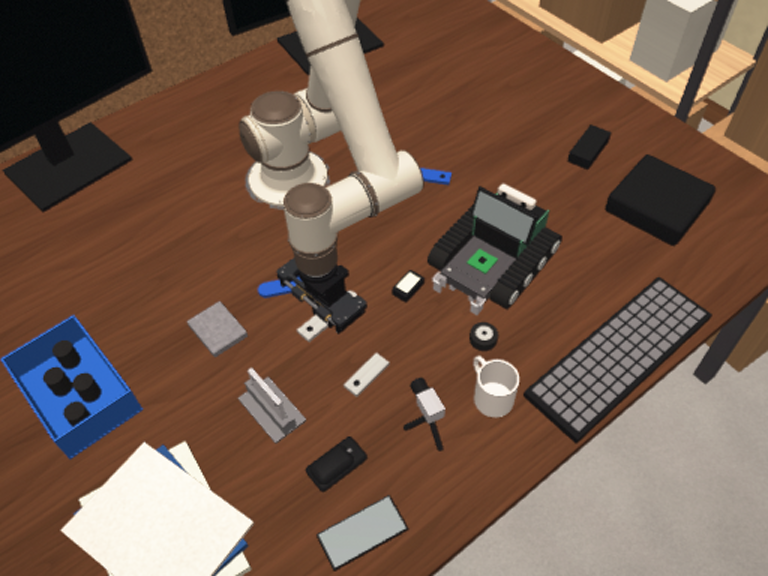

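The blade is lifted and square in the jaws: tail edge at (341–434, 212), dot at (388,263). The opening of 0.405 × 87 ≈ 35 mm matches its width. Moving it to the lane and inserting.

```bash
python3 - <<'E'
from h import *
ps=MOUTH-.108*XR
env.move_straight(ps+[0,0,.05],[-90,0,YAW],rate=.15); st("above")
print(env.move_straight(ps+[0,0,.0045],rate=.06,force_limit=6)); s=st("low")
z=min(max(s['position'][2],.003),.0045)
print(env.move_straight(MOUTH-.013*XR+[0,0,z],rate=.06,force_limit=15)); s=st("in")
print("rel",(s['position']-MOUTH)@XR,(s['position']-MOUTH)@YR)
f=env.grab_frame("top"); dump(f,"t_in",(100,80,380,260),2.8)
f=env.grab_frame("scene"); dump(f,"s_in",(220,120,420,270),4)
E
```

```text
above t=13.47 pos [ 0.5816 -0.0158  0.05  ] rot [-89.96  -0.   103.19] F [-0.2  0.2 -2.6] open 0.404
False
low t=14.38 pos [ 0.5825 -0.015   0.0047] rot [-90.05   0.   103.26] F [ 0.5 -0.3 -2.5] open 0.409
False
in t=16.11 pos [0.5604 0.0771 0.0045] rot [-89.99   0.   103.22] F [-0.5  0.5 -2.2] open 0.405
rel -0.01328841840084981 5.811117317068527e-05
```

View pics/t_in.png

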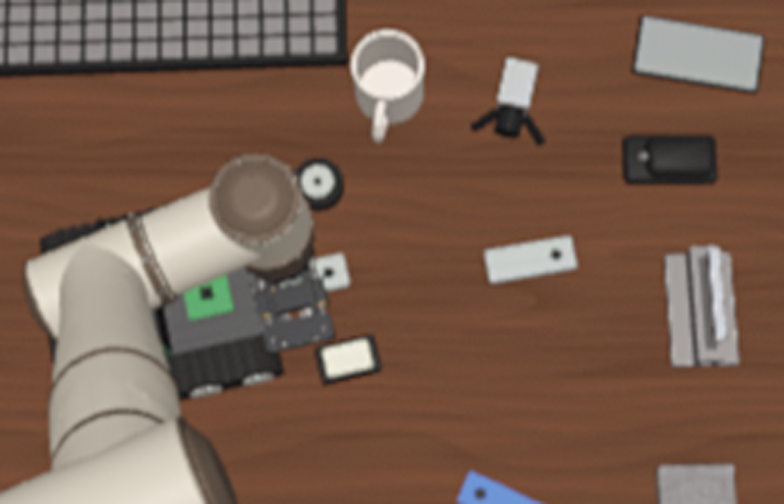

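View pics/s_in.png

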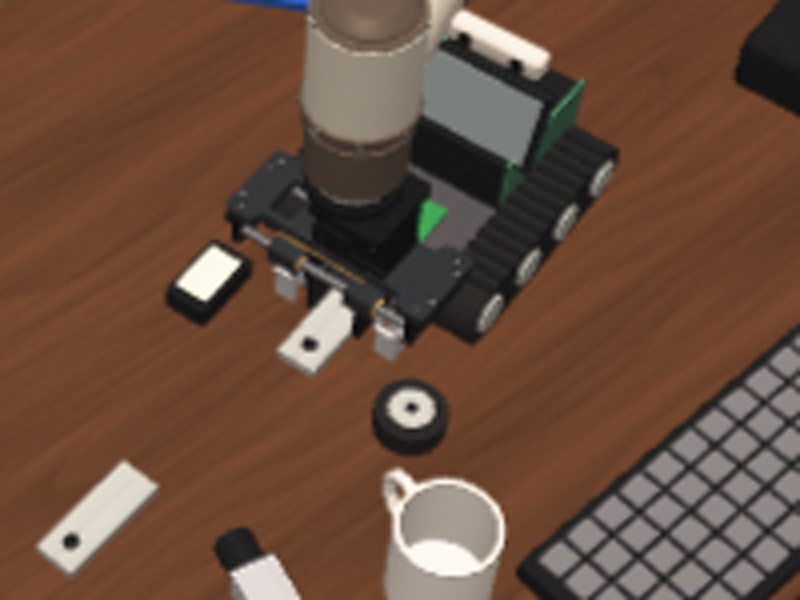

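The blade went straight into the slot and the tail now shows at (315,355) in s_in. I'll release, shut the fingers and push from behind.

```bash
python3 - <<'E'
from h import *
env.gripper_to(.47,40); st("open")
p=MOUTH-.0132*XR
env.move_straight(p+[0,0,.10],rate=.15)
env.gripper_to(0,20)
b=MOUTH-.115*XR
env.move_straight(b+[0,0,.07],rate=.2); 
f=env.grab_frame("wrist"); dump(f,"w_b",None,1.0); 
env.move_straight(b+[0,0,.004],rate=.1,force_limit=8); st("behind")
print(env.move_straight(MOUTH-.03*XR+[0,0,.004],rate=.08,force_limit=15)); s=st("push1")
print(env.move_straight(MOUTH+.003*XR+[0,0,.004],rate=.02,force_limit=12)); s=st("push2")
print("rel",(s['position']-MOUTH)@XR,(s['position']-MOUTH)@YR)
E
```

```text
open t=16.64 pos [0.5606 0.0774 0.0048] rot [-90.04  -0.   103.26] F [ 0.9 -0.3 -0.3] open 0.468
behind t=19.91 pos [ 0.5843 -0.0217  0.0045] rot [-9.0060e+01  1.0000e-02  1.0328e+02] F [-0.1 -0.1  0.3] open 0.004
False
push1 t=21.12 pos [0.5641 0.0608 0.0037] rot [-8.9980e+01 -2.0000e-02  1.0321e+02] F [ 0.9 -0.5 -0.1] open 0.007
True
push2 t=22.15 pos [0.5595 0.08   0.0037] rot [-89.94   0.11 103.32] F [ 1.7 -1.7  1.6] open 0.007
rel -0.010236535639083222 0.00022233963655866407
```

```bash
python3 - <<'E'
from h import *
s=env.read_state()
env.move_straight(MOUTH-.03*XR+[0,0,.005],rate=.1)
env.move_straight(MOUTH-.03*XR+[0,0,.15],rate=.25)
v=MOUTH-.02*XR+.083*YR
env.goto(v+[0,0,.12],[-90,0,YAW+90]); env.dwell(.2)
f=env.grab_frame("wrist"); np.save("f_m2.npy",f,allow_pickle=True); dump(f,"w_m2",(160,20,360,170),4); st()
E
```

```text
t=24.83 pos [0.4813 0.0515 0.1199] rot [ -90.     -0.   -166.77] F [-1.  -0.8 -0.8] open 0.007
```

View pics/w_m2.png

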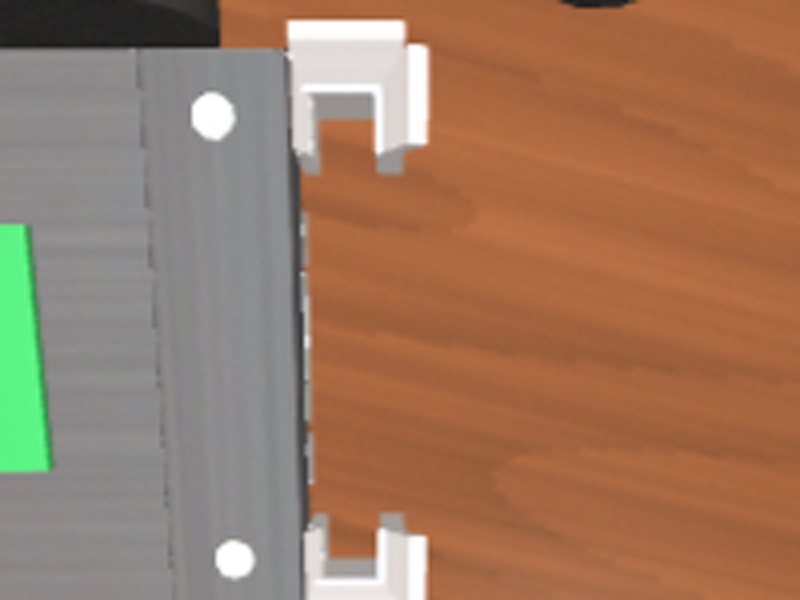

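From above no tail sticks out of the bumper edge. I'll take one oblique look into the mouth to confirm it is flush.

```bash
python3 - <<'E'
from h import *
f=np.load("f_m2.npy",allow_pickle=True).item(); s=env.read_state()
Rt=Rm(s['tool_rot']); rel=Rt.T@Rm(f['orientation']); off=Rt.T@(np.array(f['position'])-s['position'])
c=None
for dr in (-45,45):
    R2=Rm([-90+dr,0,YAW+90]); look=R2@rel@[0,0,-1]; print(dr,look, look@XR)
    if look@XR>0.3: c=(dr,R2)
dr,R2=c
cam=MOUTH-.18*XR+[0,0,.20]+.02*YR
t=cam-R2@off; print(t, env.inverse_kinematics(t,[-90+dr,0,YAW+90]))
env.goto(t,[-90+dr,0,YAW+90]); env.dwell(.2)
f=env.grab_frame("wrist"); np.save("f_ob.npy",f,allow_pickle=True); dump(f,"w_ob",None,1.5); st()
print(w2px(f,[MOUTH+[0,0,.005],MOUTH+.018*YR,MOUTH-.018*YR,MOUTH+.018*YR+[0,0,.01]])*1.5)
E
```

```text
-45 [-0.44242244  0.58979064 -0.67558078] 0.6754933663337219
45 [-0.13275571 -0.72531692 -0.67549337] -0.6755807834180351
[0.47266893 0.00451407 0.08523077] [ -9.37200269  30.3364451   -8.12641727 -42.08067644 -76.88799263
 132.08795748]
 t=25.98 pos [0.4725 0.0058 0.0859] rot [-1.3495e+02  5.0000e-02 -1.6660e+02] F [ 0.2 -0.2  0.1] open 0.006
[[408.15087515 129.29056131]
 [412.82900937 159.69491745]
 [414.11878344  98.50745679]
 [402.27683012 159.58950914]]
```

View pics/w_ob.png

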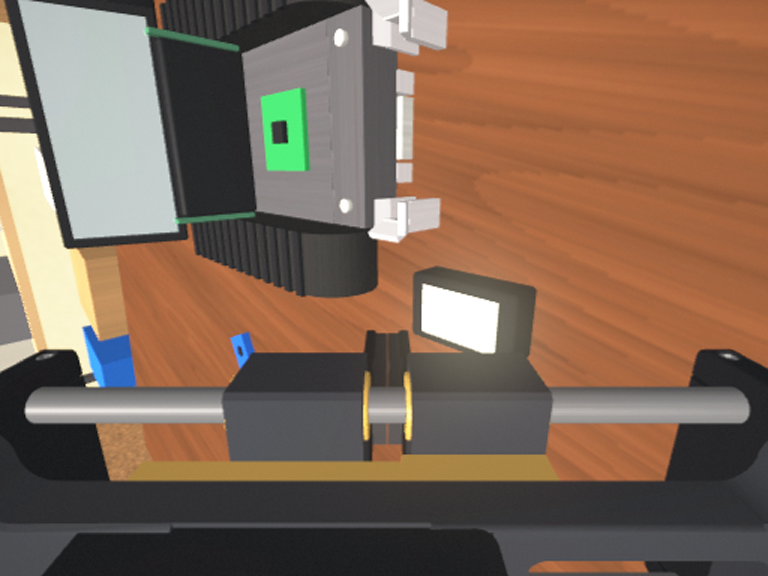

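The blade's tail face shows at (404,128), level with the bumper's lower strips, so it is flush. Now the gate.

```bash
python3 - <<'E'
from h import *
s=env.read_state()
g=np.array([.5314,-.3937,0]); o=[-90,0,182.55]
env.move_straight(s['position']+[0,0,.08],rate=.3)
env.goto(g+[0,0,.20],o); env.gripper_to(.6,40); st("above")
f=env.grab_frame("wrist"); dump(f,"w_ga",None,1.5)
print(env.move_straight(g+[0,0,.060],rate=.12,force_limit=8)); st("down")
env.gripper_to(0,40); st("grip")
f=env.grab_frame("wrist"); dump(f,"w_gg",None,1.5)
E
```

```text
above t=28.94 pos [ 0.5314 -0.3937  0.2   ] rot [ -90.      0.   -177.45] F [ 0.7  1.1 -0.7] open 0.602
False
down t=30.31 pos [ 0.532 -0.394  0.061] rot [-8.9940e+01  9.0000e-02 -1.7744e+02] F [ 0.9 -0.   0.4] open 0.601
grip t=31.09 pos [ 0.5314 -0.3937  0.06  ] rot [-9.0000e+01 -1.0000e-02 -1.7745e+02] F [-0.1 -0.4 -0.2] open 0.110
```

View pics/w_gg.png

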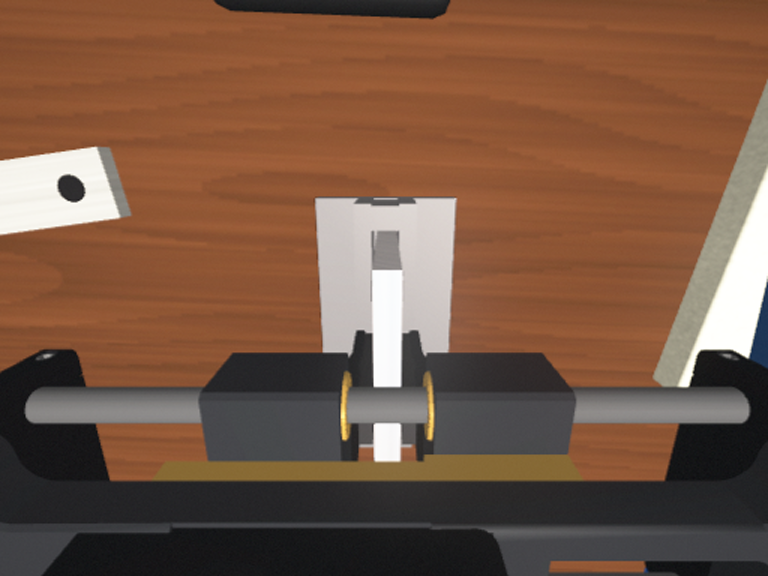

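```bash
python3 - <<'E'
from h import *
np.set_printoptions(precision=4,suppress=True)
g=np.array([.5314,-.3937,0])
f=env.grab_frame("wrist"); np.save("f_gg.npy",f,allow_pickle=True)
s=env.read_state()
e=px2w(f,[((373+.5)/1.5-.5,(269.5+.5)/1.5-.5),((401+.5)/1.5-.5,(268.5+.5)/1.5-.5)],.098)
m=e.mean(0); print(e,m); 
a=np.radians(2.55); print("half width along gate y from tcp:",(m-s['position'])@[np.cos(a),np.sin(a),0],"normal off",(m-s['position'])@[-np.sin(a),np.cos(a),0])
env.move_straight(g+[0,0,.19],rate=.15); st("lift")
dump(env.grab_frame("scene"),"s_gl",None,1.5)
gs=MOUTH-.0105*XR
env.move_straight(gs+[0,0,.19],[-90,0,YAW+90],rate=.25); st("over")
env.move_straight(gs+[0,0,.052+.050],rate=.15); env.dwell(.2); st("pre")
f=env.grab_frame("wrist"); np.save("f_pre.npy",f,allow_pickle=True); dump(f,"w_pre",(130,60,390,260),3)
dump(env.grab_frame("scene"),"s_pre",(260,120,400,225),5.6)
E
```

```text
[[ 0.5803 -0.3879  0.098 ]
 [ 0.5811 -0.397   0.098 ]] [ 0.5807 -0.3924  0.098 ]
half width along gate y from tcp: 0.04933436284273624 normal off -0.0009250747107799869
lift t=32.21 pos [ 0.5307 -0.3932  0.1885] rot [ -90.1    -0.13 -177.47] F [ 1.1 -0.2 -2.6] open 0.114
over t=34.31 pos [0.5597 0.0789 0.19  ] rot [ -90.     -0.02 -166.82] F [ 0.8 -1.9 -2.9] open 0.111
pre t=35.24 pos [0.5605 0.08   0.1032] rot [ -90.02    0.14 -166.75] F [-0.1 -0.6 -2.6] open 0.111
```

View pics/w_pre.png

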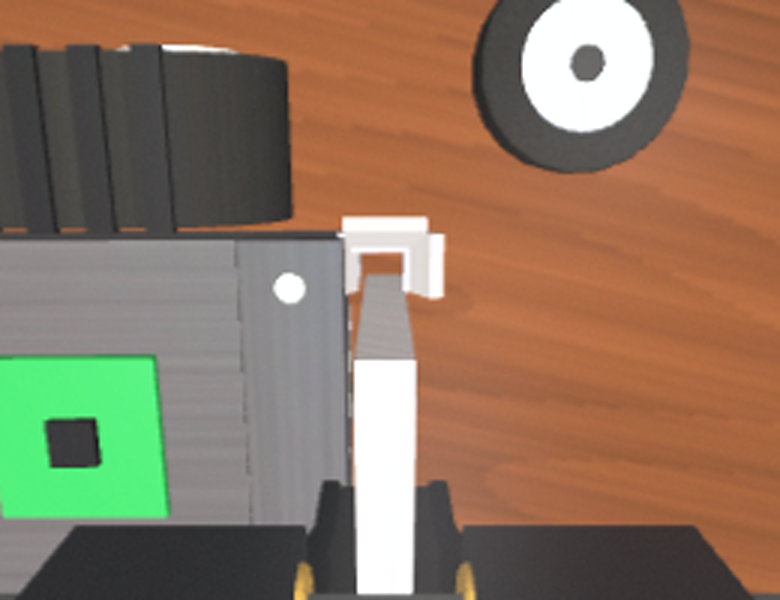

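View pics/s_pre.png

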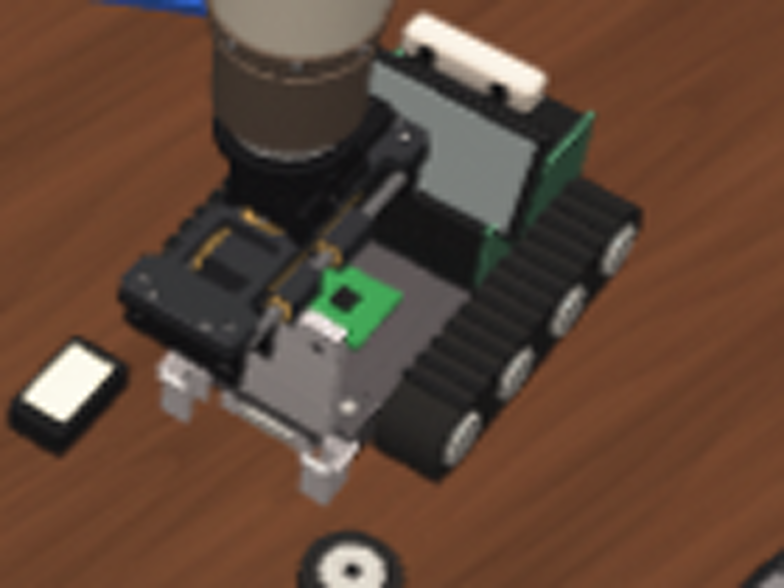

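The gate's lower far edge, at (363–405, 275), sits over the channel opening at (358–405, 252). I'll compare them in world coordinates, then lower.

```bash
python3 - <<'E'
from h import *
np.set_printoptions(precision=4,suppress=True)
f=np.load("f_pre.npy",allow_pickle=True).item()
u=lambda P:[((x+.5)/3-.5+130,(y+.5)/3-.5+60) for x,y in P]
foot=px2w(f,u([(363,275),(405,275)]),.0512); ch=px2w(f,u([(357,252),(405,251)]),.038); bu=px2w(f,u([(343,238)]),.042)
loc=lambda P:np.c_[(P-MOUTH)@XR,(P-MOUTH)@YR]*1e3
print("foot",loc(foot),"chan",loc(ch),"bumper corner",loc(bu), "tcp", loc(env.read_state()['position'][None]))
gs=MOUTH-.0105*XR
print(env.move_straight(gs+[0,0,.052+.026],rate=.05,force_limit=10)); st("a")
print(env.move_straight(gs+[0,0,.0515],rate=.04,force_limit=10)); s=st("b")
print(loc(s['position'][None]))
E
```

```text
foot [[ -5.6556 -49.7846]
 [-17.0581 -49.7842]] chan [[ -3.6359 -54.3619]
 [-17.3466 -54.6447]] bumper corner [[  0.0971 -58.7306]] tcp [[-10.4342  -0.4234]]
False
a t=35.98 pos [0.5599 0.0798 0.0778] rot [ -89.99   -0.02 -166.74] F [-0.1  0.1 -2.3] open 0.112
True
b t=36.61 pos [0.5591 0.0796 0.0519] rot [ -89.97   -0.13 -166.74] F [-0.4  0.4  3.7] open 0.110
[[-10.568    0.6993]]
```

The gate reached the desk: contact at TCP z 0.0519, so foot ≈ 0. Releasing and checking.

```bash
python3 - <<'E'
from h import *
env.gripper_to(.35); env.dwell(.2); st("rel")
s=env.read_state()
env.move_straight(s['position']*[1,1,0]+[0,0,.16],rate=.2); st("up")
v=MOUTH-.02*XR+.083*YR
env.move_straight(v+[0,0,.17],rate=.25); env.dwell(.2)
f=env.grab_frame("wrist"); np.save("f_fin.npy",f,allow_pickle=True); dump(f,"w_fin",(150,10,350,160),4)
s=env.read_state()
g=np.load("f_m2.npy",allow_pickle=True).item()
R2=Rm([-135,0,YAW+90]); 
t=np.array([.4725,.0058,.16])
env.goto(t,[-135,0,YAW+90]); env.dwell(.2)
f=env.grab_frame("wrist"); np.save("f_fin2.npy",f,allow_pickle=True); dump(f,"w_fin2",None,1.5); st()
E
```

```text
rel t=37.50 pos [0.5579 0.0791 0.0508] rot [ -89.98   -0.29 -166.79] F [0.3 0.2 0.2] open 0.348
up t=38.20 pos [0.5569 0.079  0.159 ] rot [ -90.     -0.4  -166.81] F [-0.2  0.6 -0.5] open 0.350
 t=39.99 pos [0.4721 0.0073 0.1606] rot [-1.3495e+02  4.0000e-02 -1.6657e+02] F [-0.9  0.3  0.3] open 0.347
```

View pics/w_fin.png

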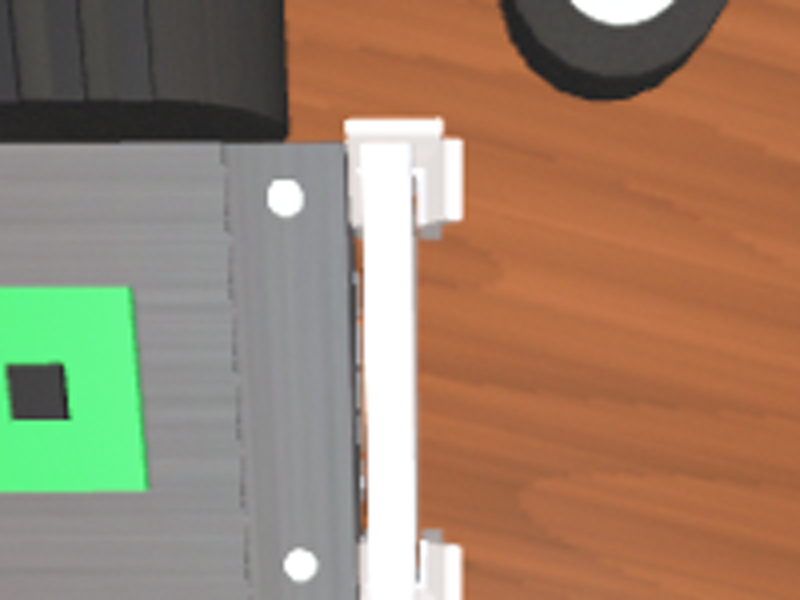

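View pics/w_fin2.png

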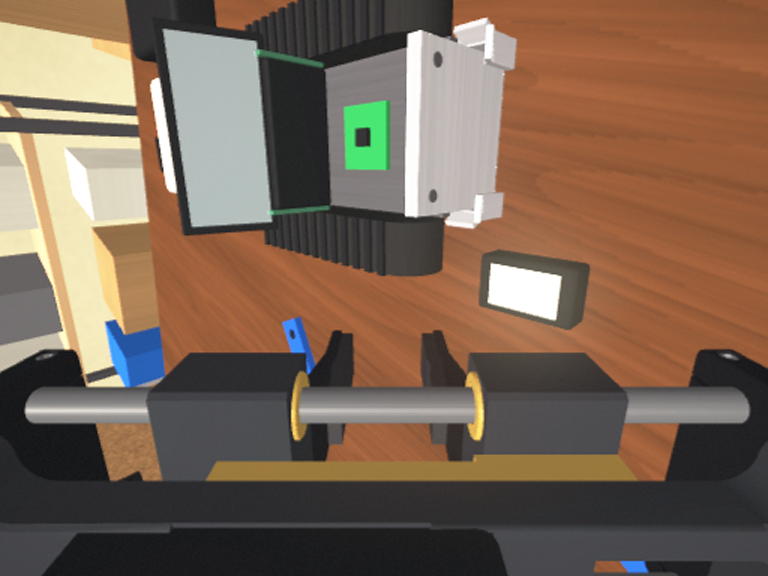

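The gate stands in both channels, its foot line at about (498,45)–(498,195) on the desk. I'll check the height by reprojecting it at z = 0 / 0.09, and confirm the bystanders.

```bash
python3 - <<'E'
from h import *
f=np.load("f_fin2.npy",allow_pickle=True).item(); im=cv2.resize(f['image'],None,fx=3,fy=3,interpolation=cv2.INTER_CUBIC)
gs=MOUTH-.0105*XR
for sy in(-1,1):
  for z,c in((0,(0,0,255)),(.09,(0,200,0)),(.098,(255,0,0))):
    for sx in (-1,1):
      p=w2px(f,[gs+sy*.05*YR+sx*.005*XR+[0,0,z]])[0]; cv2.circle(im,(int((p[0]+.5)*3),int((p[1]+.5)*3)),3,c,-1)
cv2.imwrite("pics/chk.png",im[20:500,700:1100])
np.set_printoptions(precision=4,suppress=True)
ft=env.grab_frame("top"); dump(ft,"t_fin",(100,80,380,260),2.8)
for n in ("short_blade","battery","wheel","mouse","camera","wallet"):
    print(n,[(np.round(a['xyz'],3).tolist(),round(a['score'],2)) for a in env.search_frame(ft,n)[:2]])
st()
E
```

```text
short_blade []
battery []
wheel [([0.67, 0.047, 0.032], 0.63), ([0.75, -0.179, 0.122], 0.62)]
mouse [([0.705, -0.355, 0.026], 0.78), ([0.824, -0.016, 0.053], 0.46)]
camera [([0.751, -0.178, 0.119], 0.55)]
wallet [([0.295, -0.379, 0.017], 0.66)]
 t=40.34 pos [0.4725 0.006  0.1601] rot [-134.99    0.   -166.73] F [-0.1 -0.4 -0.1] open 0.354
```

View pics/chk.png

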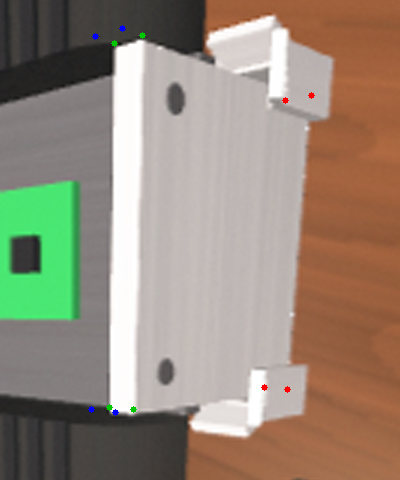

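View pics/t_fin.png

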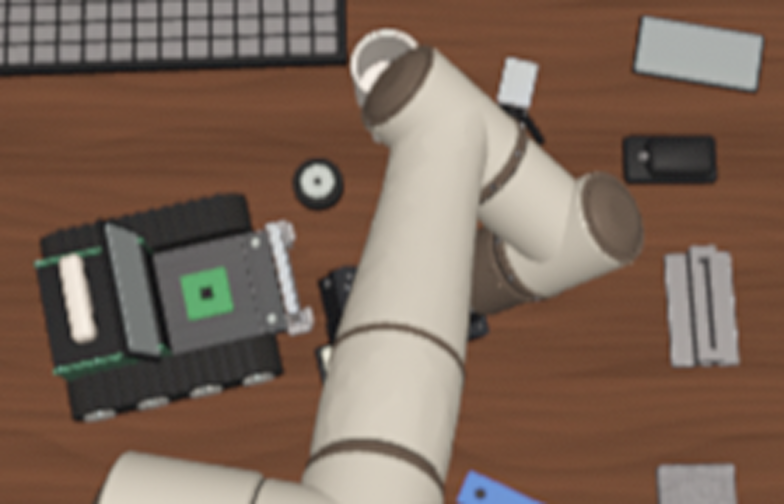

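The gate's top edge matches the z = 0.09 reprojection (green) and its front foot edge lies on the line through the red z = 0 points, so it is fully down. I'll clear the arm and take a last look at the hidden items.

```bash
python3 - <<'E'
from h import *
env.move_straight([.4725,.006,.25],rate=.2)
env.goto([.40,.0,.32],[-90,0,180]); env.dwell(.3)
ft=env.grab_frame("top"); fs=env.grab_frame("scene"); dump(fs,"s_fin",None,1.5)
for n in ("short_blade","battery","wheel","mug"):
  for f in (ft,fs): print(n,[(np.round(a['xyz'],3).tolist(),round(a['score'],2)) for a in env.search_frame(f,n)[:2]])
st()
E
```

```text
short_blade [([0.588, -0.197, 0.009], 0.77)]
short_blade [([0.593, -0.201, 0.008], 0.86)]
battery []
battery [([0.479, 0.006, 0.026], 0.57)]
wheel [([0.668, 0.05, 0.031], 0.53)]
wheel [([0.684, 0.045, 0.027], 0.82)]
mug [([0.804, -0.03, 0.039], 0.67)]
mug [([0.788, -0.025, 0.05], 0.97), ([0.56, 0.072, 0.056], 0.46)]
 t=42.61 pos [0.4    0.     0.3201] rot [-9.0000e+01  1.0000e-02 -1.7999e+02] F [-1.  -0.8 -0.9] open 0.352
```

View pics/s_fin.png

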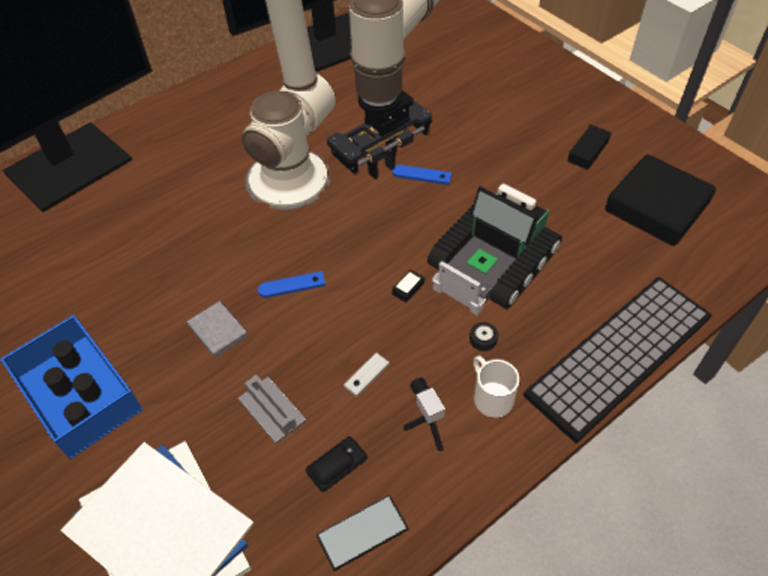

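The gate stands in its channels at (460,285), the stand is empty, the short blade and the other items are where they began, and the arm is clear. Handing in.

```bash
python3 -c "
from workcell import env
env.close_job(); print(env.read_state()['clock'])"
```

```text
the job is handed in; nothing more can be done
the job is handed in; nothing more can be done
```

The blade is in the slot, the gate is in its channels, and I handed the job in at about 43 s of the 72 s limit. The interface gives no verdict.

- **Blade:** I gripped it near its middle, put it nose-first into the slot, and pushed the tail with the shut fingers until they met the bumper. The fingers stopped 10.2 mm before the measured face, against about 9.5 mm expected from the pad width. The oblique picture, taken before the gate went in, showed the tail face level with the bumper. I could not check it again once the gate covered it.
- **Gate:** I lifted it from the stand and lowered it into both channels until it touched the desk, at the height where its foot is within about 0.5 mm of the desk. In the last wrist pictures its top edge matched a 90 mm height and its foot line matched the desk, upright and parallel to the bumper.
- **Everything else:** The networks found the short blade, battery, wheel, mouse, camera, mug and wallet within a few millimetres of where they started. They missed the battery in the top views, where the arm covered it at first, but found it in the scene view. The one mug sighting in the scene view had no starting value to compare against; its top-view position was unchanged.

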